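Fill the bottle rack and hold its dust cover half open

ROBOT

A 7-joint arm with a two-finger parallel gripper is mounted at the origin on a cart in front of the work surface, level with it; the furniture and walls round the work are solid. World frame = base frame: x ahead of the robot, y to its left, z up, the work surface at z = 0. Lengths are in m, angles in rad, forces in N, time in s.
With the tool pointing down it reaches from about 0.425 to 0.925 m from the base axis. Payload 6.8 kg.
Tool frame: the origin (TCP) lies between the finger pads, 19 mm behind the fingertips; this is the grasp point; z points along the fingers, y is the line along which they close (so a half turn about z gives the same grasp; the last joint's range is limited). The gripper opens to 85 mm and grips with 20 to 120 N. Pads are 22 mm wide; open, the fingers measure 114 mm over their backs; the gripper's body (76 mm by 85 mm) begins 54 mm behind the grasp point. The pads swing forward as they close: fully open they stand 13 mm farther back than shut.
Start: joints at [1.114, 0.477, 0.022, 1.555, -0.011, 1.109, -0.083], TCP at [0.231, -0.634, 0.25] pointing down, gripper open.
Joint ranges: [-2.96, 2.96], [-0.34, 2.1], [-1.41, 1.46], [0.24, 2.44], [-1.37, 4.51], [0.17, 1.92], [-2.96, 2.96]. Speed limits (rad/s): [2.39, 2.39, 3.14, 3.14, 3.14, 3.14, 3.14].

INTERFACE

Orientations are given as a unit quaternion [w, x, y, z].
In Python, from station import bot gives the robot as it stands. The module is installed in compiled form; this text tells all that it offers.
- The arm moves only by the shell command python3 -m jog 'ROWS' [OPENING] [FORCE]. ROWS is JSON, a list of rows, each a list of 4 numbers: the shift along the tool's x, y, z in cm, then the turn about the tool's z in rad. In form: [[x, y, z, spin], ...]. A call has 1 to 20 rows; each row is the pose to reach, as a shift and turn from the pose commanded when the call began, along the tool's axes at that moment; what a row does not reach only later rows make up. A row lasts 1/12 s, in which the tool goes at most 41.7 mm and 7.16 degrees, less where a joint would pass 70% of its speed; a pose out of reach is approached as far as the arm can. A call with a gripper value outside its range is refused whole. OPENING is the closure, from -1 (fully open) to 1 (shut), set as the call begins (- or left out, the last holds). The fingers move at their own pace and stop on an object; FORCE is the grip in N (left out, the last holds). Time passes only in rows, so rows that repeat a pose let the fingers close. It gives the time, the measured TCP pose, the force, the opening and the grip force at its end, in the units of the state.
- bot.get_obs(): the state, without advancing time (a new reading comes with each control period).
- bot.read_camera(name): name is "scene" or "top" or "wrist"; returns a dict with "pixels" (400x640x3 uint8, red, green, blue), "depth" (400x640 float32, m along the optical axis (not along the pixel's ray), 0 where there is no reading), "fovy" (degrees; the focal length in pixels is half the picture's height over the tangent of half this angle, whatever the lens; pixels are square), "cx", "cy" (the principal point, pixels), "pose" (4x4, takes a point from camera to world coordinates). Camera axes: x right, y down, z forward; pixel columns grow to the right and rows downward; lengths in m; the calibration is good to about 2 mm. A picture is of the moment at which its call begins.
- bot.hand_in(): hands the job in; it is judged then, once.
The state is a dict: "t": time; "q": joint angles; "joint_vel": joint speeds; "joint_torque": joint torques, N m; "eef_pos": TCP position; "tool_rot": TCP orientation; "contact_force": force on the tool from outside, world axes, zero at the start; "torque": the same for the moment, N m; "gripper_width": opening from 0.0 (shut) to 1.0 (fully open); "grasp_force": force on a finger pad.
Only numpy, scipy, OpenCV 4.12 (cv2) and the standard library are available. Lean on these libraries where they do the work, as an engineer would, in place of code of your own. Each camera call takes 0.05 s, during which the arm holds its last target. There are 200 camera calls.

TASK

Two of the four pockets of the bottle rack are empty: stand the two spare dropper bottles upright in them, fully down, leaving the bottles that are already there and the other things on the bench alone. Then take the leaning dust cover by its grip bar, bring it forward without letting it drop, and keep it 45 degrees open (counted from closed, within five degrees) so that I can fit its new stay. Finish still holding it there: do not let go.

Things in the scene. Friction and masses are not known exactly. Their poses are not given: they have to be found in the camera images.
- rack: fixed rack: grey block 118 mm deep (x), 264 wide (y), 34 high with a row of four round pockets along y (34 mm wide, 26 deep, floor 8 mm above the bench), 10 mm in front of the origin. A metal back wall 106 mm high (face 59 mm behind the origin) with 26 mm deep end gussets. Origin: centre of the underside. x points from front to back wall, z up; front faces the robot, turned up to 0.2 rad
- pocket_0 (a point): centre of the floor of pocket 0 (leftmost, +y end); neighbours are 64 mm apart. Two of the four pockets are empty, which two differs from start to start
- pocket_1 (a point): centre of the floor of pocket 1 (second from the left); neighbours are 64 mm apart. Two of the four pockets are empty, which two differs from start to start
- pocket_2 (a point): centre of the floor of pocket 2 (third from the left); neighbours are 64 mm apart. Two of the four pockets are empty, which two differs from start to start
- pocket_3 (a point): centre of the floor of pocket 3 (rightmost, -y end); neighbours are 64 mm apart. Two of the four pockets are empty, which two differs from start to start
- cover (a joint): opening angle of the dust cover, rad: 0 closed (level, forward over the bottles), 1.57 upright, 2.0 leaning back on its stop (start: about 2.0). The hinge is free, without a catch: let go short of upright, it falls shut. Aluminium sheet 3 mm thick reaching 114 mm from the hinge, 256 mm wide, about 0.25 kg
- cover_hinge (a point): middle of the hinge line, along the top of the back wall: 59 mm behind and 112 mm above the rack's origin; the hinge axis runs along the rack's y
- cover_bar (a point): middle of the cover's grip bar: a round dark bar 12 mm thick, 96 mm long along the rack's y, in the plane of the cover, 150 mm from the hinge, 36 mm beyond the sheet's edge, on two arms. It moves with the cover on a circle about the hinge and may turn between the fingers as the cover swings
- racked_0: one of the two bottles already standing in pockets. All four are alike: round amber dropper bottle, body 29 mm across with straight sides up to 46 mm, black collar 19 mm across at 56 to 70 mm, rubber bulb to 88 mm; 0.05 kg. Origin: centre of the underside, z up the axis
- racked_1: the other bottle that already stands in a pocket, same shape and origin
- spare_0: spare dropper bottle standing on the bench to one side of the rack, same shape and origin as racked_0. A good grip is across the body 35 to 46 mm above its underside, with the fingers opened no more than 55 mm when working in the rack
- spare_1: the other spare dropper bottle, on the bench on the other side of the rack, same shape and origin
- screw_lid: bystander: round steel screw lid, 46 mm across, 14 mm high, on the bench; origin centre of underside
- parts_cup: bystander: small square translucent cup, 35x35x24 mm, on the bench; origin centre of underside
- rubber_ring: bystander: black rubber ring, 41 mm across, 11 mm high, on the bench; origin centre of underside
- magnet_yoke: bystander: curved steel magnet yoke, 20x46x9 mm, on the bench; origin centre of underside
- small_drive: bystander: small flat hard drive, 70x100x12 mm, on the bench; origin centre of underside
- clamp_disc_loose: bystander: scalloped aluminium disc, 47 mm across, 10 mm high, on the bench; origin centre of underside
There are look-alikes about, which are no part of the job. Leave any purple look-alike of the racked_1 alone.

How it is judged:
On the way:
1. a bottle stands upright, fully down and released in each of the four pockets (distance between any of racked_0, racked_1, spare_0, spare_1 and pocket_0 below 0.009 m and distance between any of racked_0, racked_1, spare_0, spare_1 and pocket_1 below 0.009 m and distance between any of racked_0, racked_1, spare_0, spare_1 and pocket_2 below 0.009 m and distance between any of racked_0, racked_1, spare_0, spare_1 and pocket_3 below 0.009 m and angle between each of racked_0, racked_1, spare_0, spare_1's own z axis and vertical below 0.12 rad and contact force between the fingers and racked_0 below 0.1 N and contact force between the fingers and racked_1 below 0.1 N and contact force between the fingers and spare_0 below 0.1 N and contact force between the fingers and spare_1 below 0.1 N), for 0.2 s.
At the end, for the whole second after the job is handed in: Each pocket holds an upright, released bottle (within 9 mm of the floor centre, tilt under 0.12 rad); the cover is still, 40 to 50 degrees (0.698 to 0.873 rad) open, held by the fingers (over 0.3 N) with the tool point within 60 mm of the middle of its bar, resting on no bottle (all of step 1 and value of joint cover between 0.698 and 0.873 rad and velocity of joint cover between -0.05 and 0.05 rad/s and contact force between the fingers and cover above 0.3 N and distance between the grasp point and cover_bar below 0.06 m and contact force between cover and racked_0 below 0.1 N and contact force between cover and racked_1 below 0.1 N and contact force between cover and spare_0 below 0.1 N and contact force between cover and spare_1 below 0.1 N); the arm keeps its last pose, push and grip.
It fails at once if the cover is dropped or lowered below 15 degrees (value of joint cover below 0.262 rad).
It fails at once if a bottle that was already in the rack is taken out or knocked over (distance of any of racked_0, racked_1 from where it was at the start of the episode above 0.015 m).
It fails at once if another thing on the bench is pushed away (distance of any of screw_lid, parts_cup, rubber_ring, magnet_yoke, small_drive, clamp_disc_loose from where it was at the start of the episode above 0.03 m).
It also fails if it takes over 69 s, if anything falls off the work surface, if the arm or the gripper's body presses on something with over 40 N, if the wrist force passes 120 N, or if a joint passes its speed limit or range.

## Working session

There is one attempt and no reset: what is moved stays moved. The work goes in short steps, Python scripts to look and compute and a shell command to move; the robot and the scene stay as the last step left them, time stands still between calls to the robot, and variables do not carry over. Pictures are saved under pics/ and viewed, at most 10 in all, crops included, and the job is handed in when it is done.

```bash
mkdir -p pics; cat > h.py <<'E'
import numpy as np, cv2
from station import bot
def cam(name, save=None):
    c=bot.read_camera(name)
    if save: cv2.imwrite('pics/'+save, c['pixels'][:,:,::-1])
    d=c['depth'].astype(float); H,W=d.shape; f=H/2/np.tan(np.radians(c['fovy'])/2)
    u,v=np.meshgrid(np.arange(W),np.arange(H))
    P=np.stack([(u-c['cx'])/f*d,(v-c['cy'])/f*d,d],-1)
    T=np.array(c['pose']); Pw=P@T[:3,:3].T+T[:3,3]; Pw[d==0]=np.nan
    return c,Pw,f,T
def st():
    o=bot.get_obs()
    for k in ['t','q','eef_pos','tool_rot','contact_force','gripper_width','grasp_force']: print(k,np.round(o[k],4))
    return o
E
python3 - <<'E'
from h import *
o=st()
for n in ['top','scene']:
    c,P,f,T=cam(n,n+'0.png'); print(n,f,c['cx'],c['cy'],np.round(T,3).tolist())
    np.save(n+'P.npy',P); np.save(n+'C.npy',c['pixels'])
E
```

```text
t 0.0
q [ 1.1139  0.4778  0.0223  1.5565 -0.0115  1.1093 -0.0831]
eef_pos [ 0.2305 -0.6338  0.249 ]
tool_rot [-9.000e-04  9.848e-01  1.735e-01 -2.000e-04]
contact_force [ 0.2321 -0.5482  0.096 ]
gripper_width 0.9989
grasp_force 0.0
top 449.39111891116556 318.7216122905716 193.86698225230813 [[-0.077, -0.974, 0.212, 0.204], [-0.997, 0.076, -0.014, 0.019], [-0.003, -0.213, -0.977, 1.614], [0.0, 0.0, 0.0, 1.0]]
scene 487.57249623678945 317.2850209266206 206.87348721188712 [[-0.496, -0.448, 0.744, -0.514], [-0.868, 0.267, -0.418, 0.566], [-0.012, -0.853, -0.522, 0.828], [0.0, 0.0, 0.0, 1.0]]
```

View pics/top0.png

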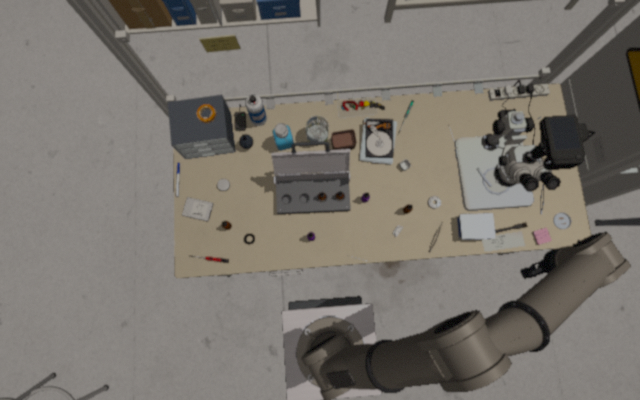

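View pics/scene0.png

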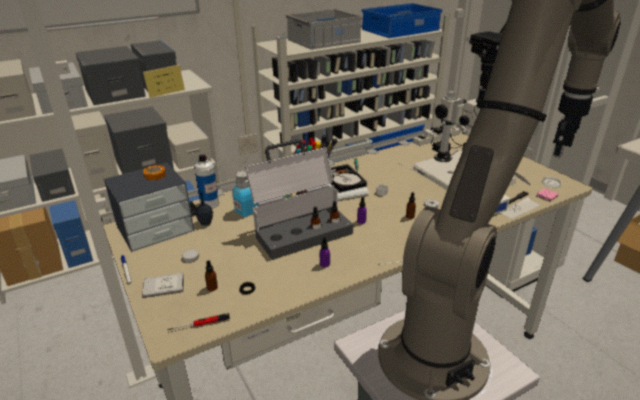

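Top view: rack at about (312,190), with empty pockets at (286,199) and (304,199) and bottles at (321,196) and (339,196). There are four loose dropper bottles: (226,226) and (407,209) look amber, while (365,198) and (311,237) look purple. The amber ones fit the spares, so I'll confirm them in a crop and measure.

```bash
python3 - <<'E'
from h import *
C=np.load('topC.npy');P=np.load('topP.npy');S=np.load('sceneC.npy');Q=np.load('sceneP.npy')
g=lambda I,u,v,r,s:cv2.resize(I[v-r:v+r,u-r:u+r],(s,s),interpolation=cv2.INTER_CUBIC)
row1=np.hstack([g(C,226,226,20,190),g(C,407,209,20,190),g(C,365,198,20,190),g(C,311,237,20,190)])
a=cv2.resize(C[140:220,262:362],(475,380),interpolation=cv2.INTER_CUBIC)
b=np.hstack([a,cv2.resize(np.vstack([S[260:300,190:230],S[185:225,390:430]]),(190,380)),np.zeros((380,95,3),np.uint8)])
cv2.imwrite('pics/crop1.png',np.vstack([row1,b])[:,:,::-1])
# bottles: points in z bands
for nm,u,v in [('L',226,226),('R',407,209),('pR',365,198),('pL',311,237)]:
    w=P[v-14:v+15,u-14:u+15].reshape(-1,3); w=w[w[:,2]>.012]
    print(nm,len(w),w.min(0).round(4),w.max(0).round(4),w.mean(0).round(4), np.median(w[w[:,2]>.06],0).round(4))
for nm,u,v in [('L',211,276),('R',410,206)]:
    w=Q[v-20:v+20,u-14:u+15].reshape(-1,3)
    b=w[(w[:,2]>.012)&(w[:,2]<.044)]; t=w[(w[:,2]>.055)&(w[:,2]<.1)]
    print('scene',nm,len(b),b.mean(0).round(4),len(t),t.mean(0).round(4),w[:,2].max().round(3))
# rack top plane
w=P[140:220,262:362]; m=(abs(w[...,2]-.034)<.006); m=cv2.morphologyEx(m.astype(np.uint8),cv2.MORPH_OPEN,np.ones((2,2),np.uint8))>0
p=w[m]; r=cv2.minAreaRect((p[:,:2]*1000).astype(np.float32)); print('rect',r,cv2.boxPoints(r).round(1).tolist(),len(p),np.median(p[:,2]))
np.save('racktop.npy',p)
h=w[(w[...,2]>.07)]; print(h.min(0).round(3),h.max(0).round(3))
# base z and other things
lab=(P[...,2]>.006)&(P[...,2]<.3)&(P[...,0]>.3)&(P[...,0]<1.05)&(abs(P[...,1])<.75)
n,l,s,c=cv2.connectedComponentsWithStats(lab.astype(np.uint8))
for i in range(1,n):
    if s[i,4]>8:
        q=P[l==i]; print(c[i].round(),s[i,4],np.nanmin(q,0).round(3),np.nanmax(q,0).round(3))
E
```

```text
L 72 [0.4485 0.3192 0.0124] [0.4773 0.349  0.0932] [0.4596 0.3296 0.0537] [0.4612 0.3309 0.0758]
R 71 [ 0.4243 -0.33    0.0125] [ 0.4959 -0.3018  0.0912] [ 0.4678 -0.3121  0.0538] [ 0.4689 -0.3143  0.0729]
pR 71 [ 0.4909 -0.217   0.0121] [ 0.5785 -0.1397  0.0923] [ 0.5208 -0.1672  0.0523] [ 0.5233 -0.1675  0.0761]
pL 61 [0.3848 0.0235 0.0177] [0.4115 0.049  0.0904] [0.3961 0.0358 0.0571] [0.3987 0.0371 0.0722]
scene L 122 [0.4499 0.3351 0.0287] 71 [0.4552 0.3331 0.0725] nan
scene R 83 [ 0.459 -0.311  0.028] 48 [ 0.4641 -0.3149  0.0721] nan
rect ((nan, nan), (0.0, 0.0), 0.0) [[nan, nan], [nan, nan], [nan, nan], [nan, nan]] 1883 nan
[ 0.526 -0.114  0.07 ] [0.747 0.149 0.263]
[229. 114.] 6041 [ 0.719 -0.749  0.006] [0.97  0.571 0.3  ]
[478.  85.] 12 [ 0.921 -0.663  0.006] [ 0.937 -0.638  0.015]
[499.  93.] 273 [ 0.849 -0.75   0.006] [ 0.918 -0.68   0.057]
[479.  92.] 18 [ 0.897 -0.67   0.006] [ 0.914 -0.627  0.014]
[328. 100.] 21 [ 0.902 -0.082  0.006] [ 0.927 -0.053  0.012]
[360. 106.] 458 [ 0.8   -0.281  0.006] [ 0.916 -0.1    0.181]
[409. 107.] 57 [ 0.827 -0.394  0.006] [ 0.9   -0.34
[... 834 characters left out ...]
]
[365. 196.] 83 [ 0.51  -0.2    0.006] [ 0.555 -0.154  0.092]
[434. 201.] 103 [ 0.47  -0.447  0.006] [ 0.518 -0.396  0.019]
[197. 208.] 455 [0.488 0.384 0.006] [0.581 0.503 0.02 ]
[407. 208.] 78 [ 0.457 -0.33   0.006] [ 0.484 -0.296  0.091]
[479. 226.] 1053 [ 0.341 -0.742  0.006] [ 0.444 -0.486  0.058]
[218. 219.] 9 [0.481 0.355 0.006] [0.492 0.377 0.01 ]
[226. 224.] 80 [0.448 0.319 0.006] [0.481 0.367 0.093]
[397. 230.] 34 [ 0.381 -0.289  0.006] [ 0.417 -0.265  0.022]
[249. 238.] 60 [0.392 0.235 0.006] [0.429 0.279 0.018]
[311. 236.] 62 [0.385 0.024 0.009] [0.411 0.049 0.09 ]
[429. 248.] 9 [ 0.315 -0.385  0.006] [ 0.332 -0.375  0.015]
[216. 259.] 106 [0.332 0.331 0.006] [0.359 0.426 0.027]
```

View pics/crop1.png

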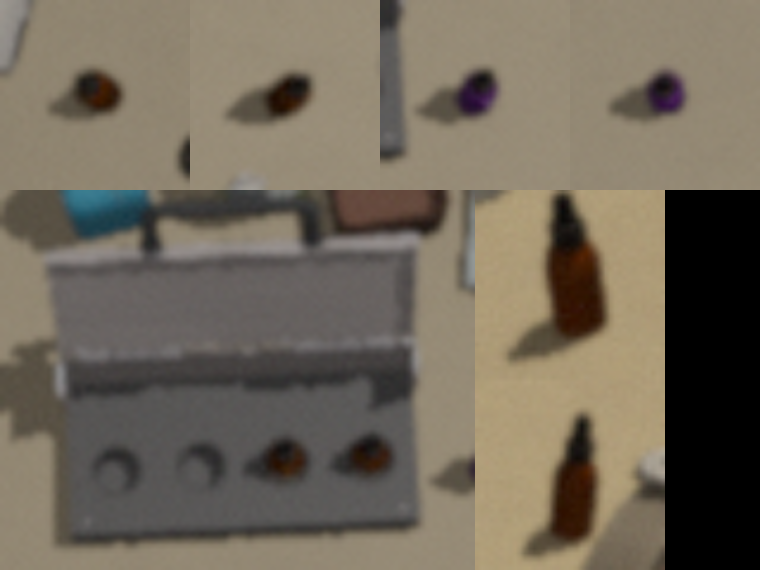

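Crop confirms it: the bottles at (226,226) and (407,209) are amber, so they are the spares. Those at (365,198) and (311,237) are purple look-alikes. Pockets 0 and 1 (left pair) are empty. Next I'll fit the poses.

```bash
cat >> h.py <<'E'
from scipy.optimize import least_squares
def bottle(w,x0,z0=0.,it=6):
    """axis xy from surface points: body r14.5 (z 6-44) and collar r9.5 (57-69)"""
    w=w[np.isfinite(w).all(-1)]; x=np.array(x0,float)
    z=w[:,2]-z0; r=np.where((z>.006)&(z<.044),.0145,np.where((z>.057)&(z<.069),.0095,np.nan))
    k=np.isfinite(r)&(np.hypot(*(w[:,:2]-x).T)<.026); w,r=w[k],r[k]
    s=least_squares(lambda p:np.hypot(w[:,0]-p[0],w[:,1]-p[1])-r,x,loss='soft_l1',f_scale=.002)
    return s.x,len(w),np.median(abs(s.fun))
E
python3 - <<'E'
from h import *
P=np.load('topP.npy');Q=np.load('sceneP.npy')
for nm,x in [('L',(.46,.331)),('R',(.468,-.313))]:
    print(nm,bottle(P.reshape(-1,3),x),bottle(Q.reshape(-1,3),x),bottle(np.vstack([P.reshape(-1,3),Q.reshape(-1,3)]),x))
for nm,A in [('top',P),('scene',Q)]:
    m=(abs(A[...,2]-.034)<.007)&(A[...,0]>.45)&(A[...,0]<.75)&(abs(A[...,1]-.02)<.2)
    m=cv2.morphologyEx(m.astype(np.uint8),cv2.MORPH_OPEN,np.ones((3,3),np.uint8))
    n,l,s,c=cv2.connectedComponentsWithStats(m); i=1+np.argmax(s[1:,4]); p=A[l==i]; p=p[np.isfinite(p).all(1)]
    r=cv2.minAreaRect((p[:,:2]*1000).astype(np.float32)); print(nm,[np.round(a,1) for a in r],cv2.boxPoints(r).round(1).tolist(),len(p),np.median(p[:,2]))
    # racked bottles
    for y in [-.01,-.07]: 
        w=A.reshape(-1,3); w=w[(w[:,0]>.5)&(w[:,0]<.6)&(abs(w[:,1]-y)<.03)&(w[:,2]>.05)&(w[:,2]<.11)]; print(len(w),w.mean(0).round(4) if len(w) else '')
    # cover plane & bar: high points
    w=A.reshape(-1,3); w=w[(w[:,0]>.6)&(w[:,0]<.8)&(abs(w[:,1]-.02)<.14)&(w[:,2]>.13)&(w[:,2]<.23)]
    w0=w.mean(0); nrm=np.linalg.svd(w-w0,full_matrices=False)[2][2]; print('cover n',nrm.round(3),w0.round(3))
    w=A.reshape(-1,3); w=w[(w[:,0]>.6)&(w[:,0]<.8)&(abs(w[:,1]-.02)<.14)&(w[:,2]>.236)&(w[:,2]<.28)]; print('bar',len(w),w.mean(0).round(4),w.min(0).round(3),w.max(0).round(3))
E
```

```text
L (array([0.46371787, 0.33375934]), 31, np.float64(0.0006809031051878099)) (array([0.46063171, 0.33216997]), 173, np.float64(0.0009495577050183147)) (array([0.46099132, 0.3325304 ]), 204, np.float64(0.0011731455881386025))
R (array([ 0.47196592, -0.31620276]), 49, np.float64(0.0010447561772323078)) (array([ 0.46760443, -0.31865196]), 116, np.float64(0.0012453207990693682)) (array([ 0.46875081, -0.31778112]), 165, np.float64(0.001926260792836221))
top [array([548.3,  18.9]), array([264.6, 121.5]), np.float64(88.3)] [[483.70001220703125, -111.5], [605.0999755859375, -115.0999984741211], [612.9000244140625, 149.39999389648438], [491.5, 153.0]] 1738 0.034724676125009735
51 [ 0.5329 -0.0129  0.0701]
53 [ 0.5312 -0.0759  0.0698]
cover n [-0.147  0.071  0.987] [0.641 0.021 0.175]
bar 156 [0.666  0.0149 0.2518] [ 0.651 -0.043  0.236] [0.675 0.076 0.263]
scene [array([544.7,  17.4]), array([266.1, 128. ]), np.float64(88.3)] [[476.79998779296875, -113.69999694824219], [604.7999877929688, -117.5], [612.7000122070312, 148.5], [484.70001220703125, 152.3000030517578]] 1965 0.03401922320275319
167 [ 0.5553 -0.0136  0.0723]
223 [ 0.5662 -0.0738  0.0748]
cover n [-0.847  0.081  0.526] [0.633 0.02  0.174]
bar 182 [0.6608 0.0156 0.2488] [ 0.651 -0.046  0.236] [0.671 0.075 0.257]
```

```bash
python3 -m jog '[[3,-4,0,-0.1],[6,-8,0,-0.2],[9,-12,0,-0.3],[12,-15.5,0,-0.4],[14,-17.5,0,-0.5],[17,-18.2,0,-0.6],[20,-19,0,-0.7],[23,-19.5,0,-0.8],[26,-20,0,-0.9],[29,-20.8,0,-1.0],[31,-21.2,0,-1.1],[33.2,-21.5,0,-1.192],[33.2,-21.5,0,-1.192],[33.2,-21.5,0,-1.192],[33.2,-21.5,0,-1.192]]' -0.3 40
python3 - <<'E'
from h import *
o=st(); c,P,f,T=cam('wrist','w1.png'); print(f,T.round(3).tolist())
print(bottle(P.reshape(-1,3),(.469,-.317)), bottle(cam('top')[1].reshape(-1,3),(.469,-.317)))
E
```

```text
t: 1.35
eef_pos: [0.4684, -0.3193, 0.2495]
tool_rot: [-0.0, 0.718, 0.696, -0.0]
contact_force: [0.2, 0.6, -0.6]
gripper_width: 0.652
grasp_force: 0.0
t 1.35
q [ 0.775   0.3252 -0.3553  1.799   0.1296  1.0414  0.3392]
eef_pos [ 0.4684 -0.3193  0.2495]
tool_rot [-5.000e-04  7.183e-01  6.958e-01 -4.000e-04]
contact_force [ 0.1829  0.5912 -0.5568]
gripper_width 0.652
grasp_force 0.0
283.98486219125385 [[0.999, -0.031, -0.01, 0.471], [-0.032, -0.952, -0.304, -0.242], [-0.0, 0.304, -0.953, 0.373], [0.0, 0.0, 0.0, 1.0]]
(array([ 0.46994596, -0.31658509]), 234, np.float64(0.0003527014756496685)) (array([ 0.47135869, -0.31707637]), 40, np.float64(0.0009957945757188428))
```

View pics/w1.png

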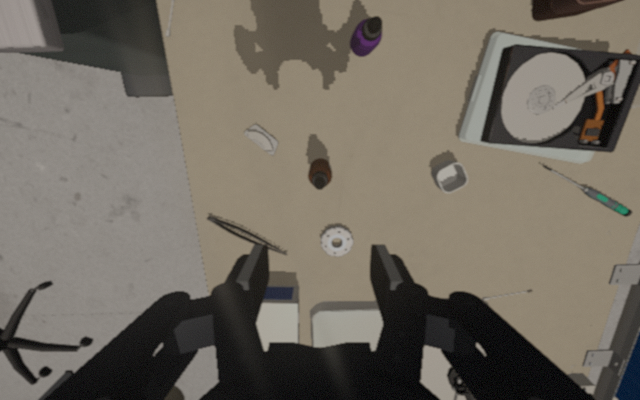

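Wrist view: spare R sits at (319,175), fit (0.4699, −0.3166), with nothing close to the fingers. Going down to grip it.

```bash
python3 -m jog '[[0.27,0.14,3,0],[0.27,0.14,6,0],[0.27,0.14,9,0],[0.27,0.14,12,0],[0.27,0.14,15,0],[0.27,0.14,18,0],[0.27,0.14,20,0],[0.27,0.14,20.45,0],[0.27,0.14,20.45,0],[0.27,0.14,20.45,0],[0.27,0.14,20.45,0]]'
python3 -m jog '[[0,0,0,0],[0,0,0,0],[0,0,0,0],[0,0,0,0],[0,0,0,0],[0,0,0,0]]' 1 40
python3 -m jog '[[0,0,-2,0],[0,0,-4,0],[0,0,-7,0],[0,0,-10,0],[0,0,-13,0],[0,0,-13,0]]'
```

```text
t: 2.37
eef_pos: [0.4716, -0.3171, 0.0472]
tool_rot: [0.001, 0.718, 0.696, 0.0]
contact_force: [0.1, 0.4, 1.0]
gripper_width: 0.652
grasp_force: 0.0
t: 2.87
eef_pos: [0.4712, -0.3167, 0.0468]
tool_rot: [0.001, 0.718, 0.696, 0.0]
contact_force: [-2.0, 1.1, 5.8]
gripper_width: 0.32
grasp_force: 38.8
t: 3.37
eef_pos: [0.4739, -0.3178, 0.1819]
tool_rot: [0.005, 0.718, 0.696, 0.001]
contact_force: [1.2, -0.4, -0.4]
gripper_width: 0.315
grasp_force: 39.7
```

```bash
python3 -m jog '[[2,0.2,-1,0],[5,0.5,-2,0],[8,0.9,-3,0],[11,1.2,-4,0],[14,1.6,-4,0],[17,1.9,-4,0],[20,2.2,-4,0],[23,2.5,-4,0],[26,2.8,-4,0],[29,3.1,-4,0],[32,3.5,-4,0],[35,3.8,-4,0],[37,4,-4,0],[37.9,4.2,-4,0],[37.9,4.2,-4,0],[37.9,4.2,-4,0],[37.9,4.2,-4,0],[37.9,4.2,-4,0]]'
python3 - <<'E'
from h import *
o=st(); c,P,f,T=cam('wrist','w2.png'); print(f,T.round(3).tolist()); np.save('w2P.npy',P); np.save('w2C.npy',c['pixels'])
E
```

```text
t: 4.87
eef_pos: [0.524, 0.0592, 0.2153]
tool_rot: [0.0, 0.719, 0.695, -0.001]
contact_force: [-0.3, 0.7, -1.4]
gripper_width: 0.313
grasp_force: 39.7
t 4.8667
q [ 0.2074  0.3213 -0.528   1.9147  0.1969  0.9569 -0.4455]
eef_pos [0.524  0.0592 0.2153]
tool_rot [ 2.000e-04  7.187e-01  6.954e-01 -5.000e-04]
contact_force [-0.2592  0.6808 -1.434 ]
gripper_width 0.3125
grasp_force 39.6721
283.98486219125385 [[0.999, -0.032, -0.01, 0.527], [-0.033, -0.952, -0.305, 0.137], [0.0, 0.305, -0.952, 0.339], [0.0, 0.0, 0.0, 1.0]]
```

View pics/w2.png

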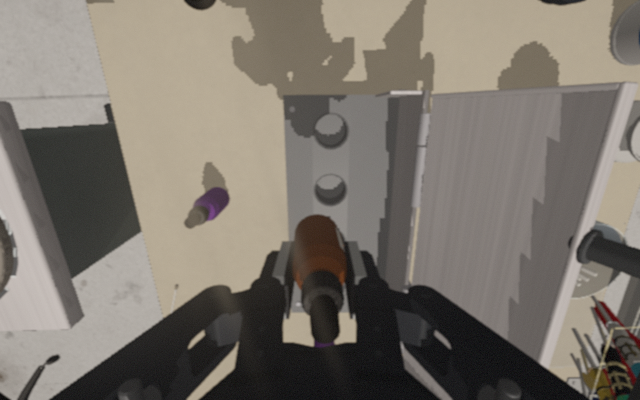

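```bash
cat >> h.py <<'E'
def pockets(P,T,f,c,guess,zt=.034):
    H,W=P.shape[:2]; u,v=np.meshgrid(np.arange(W),np.arange(H))
    R=np.stack([(u-c['cx'])/f,(v-c['cy'])/f,np.ones((H,W))],-1)@T[:3,:3].T
    A=T[:3,3]+R*((zt-T[2,3])/R[...,2])[...,None]     # ray hits of the rim plane
    out=[]
    for g in guess:
        m=((P[...,2]<zt-.004)&(np.hypot(A[...,0]-g[0],A[...,1]-g[1])<.026)).astype(np.uint8)
        n,l,s,cc=cv2.connectedComponentsWithStats(m); i=1+np.argmax(s[1:,4])
        (x,y),r=cv2.minEnclosingCircle((A[l==i][:,:2]*1e3).astype(np.float32)); q=A[l==i][:,:2]
        out.append((np.round([x/1e3,y/1e3],4),round(r,1),s[i,4],q.mean(0).round(4),((q.max(0)+q.min(0))/2).round(4),(q.max(0)-q.min(0)).round(4)))
    return out
E
python3 - <<'E'
from h import *
P=np.load('w2P.npy'); c,_,f,T=cam('wrist')
for r in pockets(P,T,f,c,[(.539,.114),(.537,.05)]): print(*r)
o=st(); e=o['eef_pos']
w=P[np.isfinite(P).all(-1)]
m=(abs(w[:,2]-.034)<.004)&(abs(w[:,1]-.07)<.1)&(w[:,0]>.45)&(w[:,0]<.62); b=w[m]; print('top z',np.median(b[:,2]))
for y in (.07,.09,.11,.14): 
    k=abs(b[:,1]-y)<.004; print(y,b[k,0].min().round(4),b[k,0].max().round(4))
k=b[abs(b[:,0]-.51)<.02]; print('ymax',k[:,1].max())
# bottle in hand
m=(np.hypot(*(w[:,:2]-e[:2]).T)<.03)&(w[:,2]>e[2]-.06)&(w[:,2]<e[2]-.021); print('hand',bottle(w[m],e[:2],e[2]-.0468),w[m][:,2].min(),e[2])
E
```

```text
[0.5389 0.1157] 16.7 815 [0.5388 0.1159] [0.5384 0.1161] [0.0324 0.0327]
[0.5369 0.0523] 16.6 671 [0.5369 0.0526] [0.537  0.0523] [0.0324 0.0325]
t 4.9667
q [ 0.2071  0.3214 -0.5286  1.9145  0.1968  0.9568 -0.4457]
eef_pos [0.524  0.0598 0.2154]
tool_rot [ 1.000e-04  7.184e-01  6.956e-01 -3.000e-04]
contact_force [ 0.1516 -1.3925 -0.3592]
gripper_width 0.3161
grasp_force 39.6725
top z 0.03361878181178357
0.07 0.4884 0.6068
0.09 0.4896 0.6078
0.11 0.4901 0.6079
0.14 0.4912 0.6092
ymax 0.15204104408264724
hand (array([0.52370026, 0.05931073]), 576, np.float64(0.00019196268260935137)) 0.16866792942703296 0.21541395571067226
```

Wrist view: empty pockets 0 at (331,130) and 1 at (330,188), and the bottle is straight in the fingers. Fits are pocket 0 (0.5389, 0.1157), pocket 1 (0.5369, 0.0524). Lining up over pocket 1.

```bash
python3 -m jog '[[-0.3,0.7,0,0],[-0.65,1.34,1,0],[-0.65,1.34,3,0],[-0.65,1.34,5,0],[-0.65,1.34,7,0],[-0.65,1.34,9,0],[-0.65,1.34,10.5,0],[-0.65,1.34,10.5,0],[-0.65,1.34,10.5,0],[-0.65,1.34,10.5,0]]'
cat > chk.py <<'E'
from h import *
import sys
g=[float(a) for a in sys.argv[1:3]]
c,P,f,T=cam('wrist'); e=np.array(bot.get_obs()['eef_pos']); w=P[np.isfinite(P).all(-1)]
m=(np.hypot(*(w[:,:2]-e[:2]).T)<.03)&(w[:,2]>e[2]-.05)&(w[:,2]<e[2]-.021)
b,n,r=bottle(w[m],e[:2],e[2]-.0468); print('eef',e.round(4),'hand',b.round(4),n,r.round(5))
for r in pockets(P,T,f,c,[(.5389,.1157),(.5369,.0524)]): print(*r)
d=np.array(g)-b; q=np.array(bot.get_obs()['tool_rot']); from scipy.spatial.transform import Rotation as Ro
R=Ro.from_quat(q[[1,2,3,0]]).as_matrix(); print('tool shift cm',(R.T@[*d,0]*100).round(2), 'tilt',R[:,2].round(4))
E
python3 chk.py .5369 .0524
```

```text
t: 5.8
eef_pos: [0.5381, 0.0544, 0.111]
tool_rot: [0.0, 0.718, 0.696, 0.0]
contact_force: [0.4, -0.3, -0.4]
gripper_width: 0.318
grasp_force: 39.7
eef [0.5383 0.0545 0.1114] hand [0.5378 0.0545] 582 0.00019
[0.5387 0.1153] 16.6 1849 [0.5387 0.1157] [0.5387 0.1154] [0.0326 0.0331]
[0.5368 0.0524] 16.6 609 [0.5369 0.06  ] [0.5366 0.0582] [0.0327 0.0206]
tool shift cm [-0.21 -0.08 -0.  ] tilt [ 1.7e-03  3.0e-04 -1.0e+00]
```

```bash
python3 -m jog '[[-0.2,-0.09,0.5,0],[-0.2,-0.09,1.5,0],[-0.2,-0.09,2.2,0],[-0.2,-0.09,2.8,0],[-0.2,-0.09,3.4,0],[-0.2,-0.09,4,0],[-0.2,-0.09,4.6,0],[-0.2,-0.09,5.2,0],[-0.2,-0.09,5.6,0],[-0.2,-0.09,5.6,0],[-0.2,-0.09,5.6,0]]'
```

```text
t: 6.77
eef_pos: [0.5359, 0.0527, 0.0546]
tool_rot: [-0.0, 0.718, 0.697, -0.0]
contact_force: [-3.2, -0.4, 5.1]
gripper_width: 0.317
grasp_force: 40.0
```

Down to 54.6 mm, which means it's on the floor. Releasing and backing up.

```bash
python3 -m jog '[[0,0,0,0],[0,0,0,0],[0,0,0,0],[0,0,0,0]]' -0.3
python3 -m jog '[[0,0,-0.5,0],[0,0,-1.5,0],[0,0,-3.5,0],[0,0,-6.5,0],[0,0,-10,0],[0,0,-13.5,0],[0,0,-16.5,0],[0,0,-16.5,0],[0,0,-16.5,0]]'
python3 - <<'E'
from h import *
st(); c,P,f,T=cam('wrist','w3.png'); w=P.reshape(-1,3)
print(bottle(w,(.5369,.0524),.008)); k=w[np.hypot(w[:,0]-.5369,w[:,1]-.0524)<.012]; print(np.nanmax(k[k[:,2]<.12],0))
E
```

```text
t: 7.1
eef_pos: [0.5364, 0.0525, 0.0544]
tool_rot: [0.0, 0.718, 0.696, 0.0]
contact_force: [0.2, 0.1, -0.0]
gripper_width: 0.645
grasp_force: 0.0
t: 7.85
eef_pos: [0.5375, 0.0528, 0.2223]
tool_rot: [0.002, 0.718, 0.696, 0.002]
contact_force: [0.4, -0.1, -0.4]
gripper_width: 0.65
grasp_force: 0.0
t 7.85
q [ 0.2215  0.3315 -0.5294  1.8832  0.2016  0.9741 -0.4275]
eef_pos [0.5375 0.0528 0.2223]
tool_rot [0.0017 0.7177 0.6964 0.0019]
contact_force [ 0.3634 -0.147  -0.3965]
gripper_width 0.65
grasp_force 0.0
(array([0.53641931, 0.05362534]), 1153, np.float64(0.005984678081181203))
[0.54848827 0.06414139 0.09754522]
```

```bash
python3 -m jog '[[1,-0.3,0,0],[3,-0.9,0,0],[6,-1.8,0,0],[9,-2.7,0,0],[12,-3.6,0,0],[15,-4.6,0,0],[18,-5.5,0,0],[21,-6.4,0,0],[24,-7.3,0,0],[26.5,-8.1,0,0],[27.7,-8.5,0,0],[27.7,-8.5,0,0],[27.7,-8.5,0,0],[27.7,-8.5,0,0]]'
python3 - <<'E'
from h import *
o=st(); c,P,f,T=cam('wrist'); e=np.array(o['eef_pos']); b,n,r=bottle(P.reshape(-1,3),(.461,.3325)); print(b,n,r)
from scipy.spatial.transform import Rotation as Ro
R=Ro.from_quat(np.array(o['tool_rot'])[[1,2,3,0]]).as_matrix(); print((R.T@[*(b-e[:2]),0]*100).round(2))
E
```

```text
t: 9.07
eef_pos: [0.4601, 0.33, 0.2186]
tool_rot: [0.0, 0.718, 0.696, -0.001]
contact_force: [0.3, -0.1, 0.8]
gripper_width: 0.651
grasp_force: 0.0
t 9.0667
q [-0.246   0.3998 -0.6166  1.8184  0.2699  1.0102 -1.0028]
eef_pos [0.4601 0.33   0.2186]
tool_rot [ 4.000e-04  7.182e-01  6.958e-01 -1.000e-03]
contact_force [ 0.2765 -0.1462  0.7714]
gripper_width 0.6512
grasp_force 0.0
[0.46203906 0.33384561] 298 0.00042154319155057653
[ 0.39  0.18 -0.  ]
```

```bash
python3 -m jog '[[0.39,0.18,3,0],[0.39,0.18,6,0],[0.39,0.18,9,0],[0.39,0.18,12,0],[0.39,0.18,14.5,0],[0.39,0.18,16.5,0],[0.39,0.18,17.2,0],[0.39,0.18,17.2,0],[0.39,0.18,17.2,0],[0.39,0.18,17.2,0]]'
python3 -m jog '[[0,0,0,0],[0,0,0,0],[0,0,0,0],[0,0,0,0],[0,0,0,0],[0,0,0,0]]' 1 40
python3 -m jog '[[0,0,-2,0],[0,0,-4,0],[0,0,-7,0],[0,0,-10,0],[0,0,-13,0],[0,0,-16,0],[0,0,-16,0]]'
```

```text
t: 9.95
eef_pos: [0.4627, 0.336, 0.0489]
tool_rot: [0.0, 0.718, 0.696, 0.001]
contact_force: [-0.2, 0.4, 0.5]
gripper_width: 0.649
grasp_force: 0.0
t: 10.45
eef_pos: [0.4622, 0.3364, 0.0488]
tool_rot: [0.0, 0.718, 0.696, 0.001]
contact_force: [0.2, -0.8, 5.3]
gripper_width: 0.316
grasp_force: 39.1
t: 11.03
eef_pos: [0.4638, 0.3384, 0.2141]
tool_rot: [0.001, 0.718, 0.696, 0.005]
contact_force: [1.2, 1.3, -0.2]
gripper_width: 0.313
grasp_force: 39.8
```

```bash
python3 -m jog '[[-1,0.4,0,0],[-3,1.1,0,0],[-6,2.2,0,0],[-9,3.3,0,0],[-12,4.5,0,0],[-15,5.6,0,0],[-18,6.7,0,0],[-20.5,7.6,0,0],[-22,8.2,0,0],[-22,8.2,0,0],[-22,8.2,2,0],[-22,8.2,5,0],[-22,8.2,7.5,0],[-22,8.2,9.5,0],[-22,8.2,9.5,0],[-22,8.2,9.5,0],[-22,8.2,9.5,0]]'
python3 chk.py .5388 .1156
```

```text
t: 12.45
eef_pos: [0.5371, 0.1138, 0.1132]
tool_rot: [0.0, 0.717, 0.697, 0.0]
contact_force: [-0.7, -0.3, 0.3]
gripper_width: 0.313
grasp_force: 39.8
eef [0.5376 0.1139 0.1136] hand [0.5375 0.1121] 564 0.00015Traceback (most recent call last):
  File "chk.py", line 7, in <module>
    for r in pockets(P,T,f,c,[(.5389,.1157),(.5369,.0524)]): print(*r)
             ~~~~~~~^^^^^^^^^^^^^^^^^^^^^^^^^^^^^^^^^^^^^^^
  File "h.py", line 30, in pockets
    n,l,s,cc=cv2.connectedComponentsWithStats(m); i=1+np.argmax(s[1:,4])
                                                      ~~~~~~~~~^^^^^^^^^
    return _wrapfunc(a, 'argmax', axis=axis, out=out, **kwds)
    return bound(*args, **kwds)
ValueError: attempt to get argmax of an empty sequence
```

```bash
python3 -m jog '[[0.35,0.12,0.5,0],[0.35,0.12,1.2,0],[0.35,0.12,1.6,0],[0.35,0.12,1.6,0]]'
sed -i 's/,\[(.5389,.1157),(.5369,.0524)\]/,[(.5389,.1157)]/' chk.py; python3 chk.py .5388 .1156
```

```text
t: 12.83
eef_pos: [0.5377, 0.1166, 0.0956]
tool_rot: [-0.0, 0.718, 0.696, -0.001]
contact_force: [0.4, -0.2, -1.6]
gripper_width: 0.314
grasp_force: 39.8
eef [0.5378 0.1167 0.096 ] hand [0.538  0.1149] 570 0.00015
[0.5387 0.1164] 16.5 577 [0.5401 0.1246] [0.5387 0.1208] [0.0325 0.0238]
tool shift cm [ 0.08  0.08 -0.  ] tilt [-1.1e-03 -3.0e-04 -1.0e+00]
```

```bash
python3 -m jog '[[0.09,0.07,0.5,0],[0.09,0.07,1,0],[0.09,0.07,1.5,0],[0.09,0.07,2,0],[0.09,0.07,2.5,0],[0.09,0.07,3,0],[0.09,0.07,3.5,0],[0.09,0.07,4,0],[0.09,0.07,4,0],[0.09,0.07,4,0]]'
```

```text
t: 13.72
eef_pos: [0.5387, 0.1179, 0.0566]
tool_rot: [-0.0, 0.718, 0.696, -0.0]
contact_force: [-2.2, -1.3, 4.4]
gripper_width: 0.315
grasp_force: 40.4
```

```bash
python3 -m jog '[[0,0,0,0],[0,0,0,0],[0,0,0,0],[0,0,0,0]]' -0.3
python3 -m jog '[[0,0,-0.5,0],[0,0,-1.5,0],[0,0,-3.5,0],[0,0,-6.5,0],[0,0,-10,0],[0,0,-13.5,0],[0,0,-17,0],[0,0,-20.5,0],[0,0,-24,0],[-1,0,-26,0],[-3,0,-27,0],[-4,0,-27,0],[-4,0,-27,0],[-4,0,-27,0]]'
python3 - <<'E'
from h import *
o=st(); c,P,f,T=cam('wrist','w4.png'); np.save('w4P.npy',P); w=P.reshape(-1,3)
ok=lambda A:A[np.isfinite(A).all(-1)]
S=ok(cam('scene','s4.png')[1].reshape(-1,3)); Tp=ok(cam('top')[1].reshape(-1,3)); w=ok(w)
for n,A in [('w',w),('s',S),('t',Tp)]:
  for i,y in enumerate([.1157,.0524,-.0115,-.0755]):
    x=.5389-.002*i; k=A[(np.hypot(A[:,0]-x,A[:,1]-y)<.02)&(A[:,2]>.08)&(A[:,2]<.12)]
    print(n,i,len(k),(k.mean(0).round(4),k[:,2].max().round(4)) if len(k) else '')
  k=A[(A[:,0]>.63)&(A[:,0]<.7)&(abs(A[:,1]-.015)<.03)&(A[:,2]>.236)&(A[:,2]<.275)]; print(n,'bar',len(k),k.mean(0).round(4),k.min(0).round(4),k.max(0).round(4))
  # circle fit radius 6
  if len(k)>20:
    s=least_squares(lambda p:np.hypot(k[:,0]-p[0],k[:,2]-p[1])-.006,[.667,.248],loss='soft_l1',f_scale=.001); print('bar axis',s.x.round(4),np.median(abs(s.fun)).round(4))
E
```

```text
t: 14.05
eef_pos: [0.539, 0.1177, 0.0564]
tool_rot: [0.0, 0.718, 0.696, 0.0]
contact_force: [-0.1, -0.3, 0.9]
gripper_width: 0.653
grasp_force: 0.0
t: 15.22
eef_pos: [0.5371, 0.0773, 0.3257]
tool_rot: [-0.0, 0.718, 0.696, -0.001]
contact_force: [0.6, 1.1, -0.6]
gripper_width: 0.649
grasp_force: 0.0
t 15.2167
q [ 0.2233  0.2435 -0.5716  1.747   0.1406  1.1933 -0.4185]
eef_pos [0.5371 0.0773 0.3257]
tool_rot [-4.000e-04  7.181e-01  6.959e-01 -5.000e-04]
contact_force [ 0.5952  1.0751 -0.6271]
gripper_width 0.6494
grasp_force 0.0
w 0 74 (array([0.5386, 0.1166, 0.0934]), np.float64(0.0971))
w 1 75 (array([0.5348, 0.0549, 0.092 ]), np.float64(0.0965))
w 2 78 (array([ 0.5363, -0.0104,  0.0912]), np.float64(0.0975))
w 3 77 (array([ 0.5344, -0.0741,  0.0904]), np.float64(0.0972))
w bar 751 [0.665  0.026  0.2521] [0.6605 0.0024 0.2443] [0.6726 0.0449 0.2557]
bar axis [0.6674 0.2481] 0.0004
s 0 25 (array([0.5326, 0.1152, 0.0893]), np.float64(0.0987))
s 1 24 (array([0.5304, 0.0529, 0.0883]), np.float64(0.0986))
s 2 21 (array([ 0.5304, -0.0131,  0.0886]), np.float64(0.0966))
s 3 23 (array([ 0.5283, -0.077 ,  0.0889]), np.float64(0.0972))
s bar 42 [0.6615 0.0252 0.2507] [ 0.6536 -0.0139  0.2424] [0.6704 0.0442 0.2581]
bar axis [0.6648 0.2491] 0.0018
t 0 15 (array([0.5378, 0.1147, 0.0891]), np.float64(0.1012))
t 1 0 
t 2 0 
t 3 14 (array([ 0.533 , -0.0772,  0.0893]), np.float64(0.0965))
t bar 49 [0.6675 0.0033 0.2529] [ 0.6611 -0.0149  0.2462] [0.6743 0.0235 0.2589]
bar axis [0.6685 0.2506] 0.0014
```

View pics/w4.png

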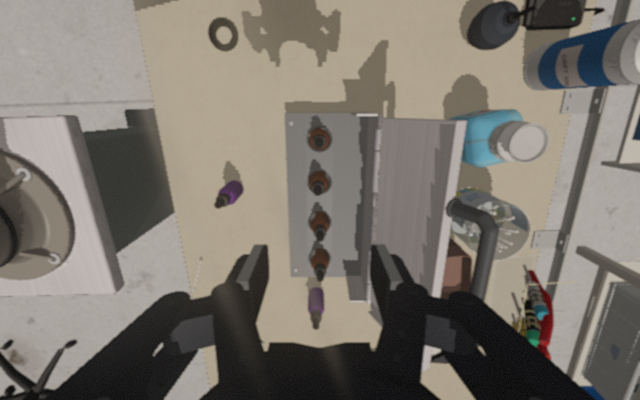

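Wrist view: all four pockets (column about 320, rows 140–262) hold amber bottles, and tops all read about 97 mm, so they are fully down. The bar is hidden behind the right finger. Its axis fits (0.667, 0.248), which agrees with the rack geometry. Next: check what stands behind the bar.

```bash
python3 - <<'E'
from h import *
o=bot.get_obs(); A=np.vstack([np.load(n).reshape(-1,3) for n in ('w4P.npy','topP.npy','sceneP.npy')]); A=A[np.isfinite(A).all(1)]
k=A[(A[:,0]>.683)&(A[:,0]<.80)&(abs(A[:,1]-.016)<.09)&(A[:,2]>.12)]
for x0 in np.arange(.683,.80,.02):
    for y0 in np.arange(-.074,.106,.03):
        q=k[(k[:,0]>=x0)&(k[:,0]<x0+.02)&(k[:,1]>=y0)&(k[:,1]<y0+.03)]
        if len(q)>2: print(x0.round(3),y0.round(3),len(q),q[:,2].max().round(3))
e=np.array(o['eef_pos']); from scipy.spatial.transform import Rotation as Ro
R=Ro.from_quat(np.array(o['tool_rot'])[[1,2,3,0]]).as_matrix(); print(e,(R.T@(np.array([.6673,.0163,.25])-e)*100).round(2))
h=np.array([150*np.cos(a) for a in np.linspace(2,.785,16)]),np.array([150*np.sin(a) for a in np.linspace(2,.785,16)])
for a,b in zip(*h): print(round((a-h[0][0])/10,2),round(-(b-h[1][0])/10,2),end=' | ')
E
```

```text
0.743 0.076 124 0.141
0.763 0.076 269 0.138
0.783 0.076 48 0.139
[0.53708845 0.07879282 0.32542075] [-5.88 13.21  7.51]
0.0 -0.0 | 1.12 -0.46 | 2.28 -0.83 | 3.47 -1.1 | 4.67 -1.28 | 5.88 -1.36 | 7.09 -1.34 | 8.3 -1.22 | 9.5 -1.0 | 10.67 -0.69 | 11.82 -0.29 | 12.93 0.21 | 13.99 0.8 | 15.0 1.46 | 15.96 2.21 | 16.85 3.04 |
```

```bash
python3 -m jog '[[-1,2,0,0],[-2.5,5,0,0],[-4,8.5,0,0],[-5.5,11.5,0,0],[-5.9,13.2,0,0],[-5.9,13.2,0,0],[-5.9,13.2,1,0],[-5.9,13.2,2,0],[-5.9,13.2,2,0],[-5.9,13.2,2,0]]'
python3 - <<'E'
from h import *
o=st(); c,P,f,T=cam('wrist','w5.png')
A=P.reshape(-1,3); A=A[np.isfinite(A).all(1)]; k=A[(A[:,0]>.63)&(A[:,0]<.7)&(A[:,1]>.015)&(A[:,1]<.06)&(A[:,2]>.236)&(A[:,2]<.27)]
s=least_squares(lambda p:np.hypot(k[:,0]-p[0]-p[2]*(k[:,1]-.016),k[:,2]-p[1])-.006,[.667,.248,.03],loss='soft_l1',f_scale=.001); print(len(k),s.x.round(4),np.median(abs(s.fun)).round(4))
E
```

```text
t: 16.2
eef_pos: [0.6665, 0.0157, 0.3053]
tool_rot: [-0.001, 0.717, 0.697, -0.001]
contact_force: [0.7, 0.3, -0.4]
gripper_width: 0.648
grasp_force: 0.0
t 16.2
q [ 0.2317  0.4704 -0.5029  1.482   0.2319  1.2513 -0.3271]
eef_pos [0.6665 0.0157 0.3053]
tool_rot [-0.0008  0.717   0.697  -0.001 ]
contact_force [ 0.7259  0.3207 -0.4427]
gripper_width 0.6477
grasp_force 0.0
1182 [0.6672 0.248  0.0269] 0.0003
```

View pics/w5.png

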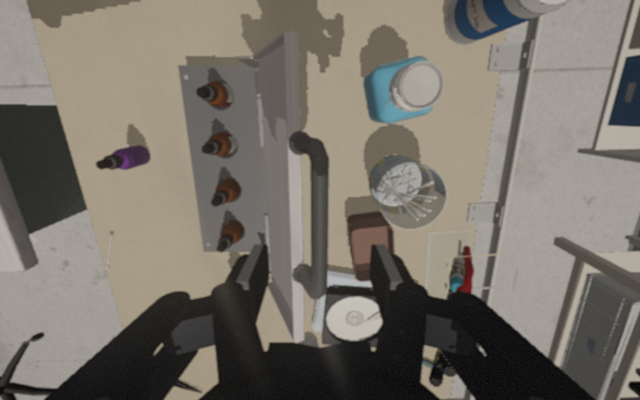

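Wrist view: the bar, running (320,150)–(318,290), lies centred between the open fingers with free space on both sides. Lowering and closing on it.

```bash
python3 -m jog '[[0,0.05,1.5,0],[0,0.05,3,0],[0,0.05,4.5,0],[0,0.05,5.4,0],[0,0.05,5.4,0],[0,0.05,5.4,0]]'
python3 -m jog '[[0,0,0,0],[0,0,0,0],[0,0,0,0],[0,0,0,0],[0,0,0,0],[0,0,0,0],[0,0,0,0],[0,0,0,0]]' 1 40
```

```text
t: 16.75
eef_pos: [0.6683, 0.0149, 0.2529]
tool_rot: [0.0, 0.718, 0.696, -0.0]
contact_force: [-0.3, -0.5, -0.2]
gripper_width: 0.648
grasp_force: 0.0
t: 17.42
eef_pos: [0.6665, 0.015, 0.2535]
tool_rot: [-0.001, 0.718, 0.696, -0.002]
contact_force: [-8.5, -0.1, 7.7]
gripper_width: 0.121
grasp_force: 39.3
```

```bash
python3 -m jog '[[0,-0.55,-0.24,0],[0,-1.12,-0.46,0],[0,-1.7,-0.66,0],[0,-2.28,-0.83,0],[0,-2.87,-0.98,0],[0,-3.47,-1.1,0],[0,-4.07,-1.2,0],[0,-4.67,-1.28,0],[0,-5.28,-1.33,0],[0,-5.88,-1.36,0],[0,-6.5,-1.36,0],[0,-7.09,-1.34,0],[0,-7.7,-1.29,0],[0,-8.3,-1.22,0],[0,-8.3,-1.22,0],[0,-8.3,-1.22,0]]'
python3 - <<'E'
from h import *
st()
E
```

```text
t: 18.75
eef_pos: [0.5844, 0.0175, 0.2647]
tool_rot: [-0.0, 0.718, 0.697, -0.001]
contact_force: [0.1, 0.9, 5.9]
gripper_width: 0.122
grasp_force: 42.6
t 18.75
q [ 0.2777  0.365  -0.5284  1.7317  0.203   1.101  -0.3444]
eef_pos [0.5844 0.0175 0.2647]
tool_rot [-5.000e-04  7.175e-01  6.965e-01 -6.000e-04]
contact_force [0.0662 0.9134 5.8983]
gripper_width 0.1215
grasp_force 42.6075
```

```bash
python3 -m jog '[[0,-0.6,0.1,0],[0,-1.2,0.22,0],[0,-1.79,0.37,0],[0,-2.37,0.53,0],[0,-2.95,0.72,0],[0,-3.52,0.93,0],[0,-4.08,1.17,0],[0,-4.63,1.43,0],[0,-5.17,1.72,0],[0,-5.69,2.02,0],[0,-6.2,2.34,0],[0,-6.7,2.68,0],[0,-7.19,3.04,0],[0,-7.66,3.43,0],[0,-8.12,3.84,0],[0,-8.55,4.26,0],[0,-8.55,4.26,0],[0,-8.55,4.26,0],[0,-8.55,4.26,0],[0,-8.55,4.26,0]]'
python3 - <<'E'
from h import *
st(); c,P,f,T=cam('wrist','w6.png'); A=np.vstack([P.reshape(-1,3),cam('top')[1].reshape(-1,3)]); A=A[np.isfinite(A).all(1)]
xr=np.array([.9995,-.0315]); l=(A[:,:2]-[.6049,.0182])@xr; y=A[:,1]; z=A[:,2]-.112
k=(l<-.02)&(l>-.08)&(abs(y-.018)<.11)&(z>.02)&(z<.11); p=np.polyfit(l[k],z[k],1); r=z[k]-np.polyval(p,l[k]); kk=abs(r)<.006
p=np.polyfit(l[k][kk],z[k][kk],1); print(k.sum(),kk.sum(),'sheet deg',np.degrees(np.arctan(-p[0])),p)
e=bot.get_obs()['eef_pos']; print('tcp deg',np.degrees(np.arctan2(e[2]-.004-.112,.6049-e[0])),np.hypot(e[2]-.116,.6049-e[0]))
E
```

```text
t: 20.42
eef_pos: [0.5, 0.0199, 0.2222]
tool_rot: [-0.0, 0.718, 0.696, -0.0]
contact_force: [-1.0, 3.4, 1.7]
gripper_width: 0.121
grasp_force: 44.0
t 20.4167
q [ 0.3095  0.2706 -0.5521  1.9652  0.1729  0.952  -0.3572]
eef_pos [0.5    0.0199 0.2222]
tool_rot [-1.000e-04  7.176e-01  6.964e-01 -1.000e-04]
contact_force [-1.0355  3.3501  1.6844]
gripper_width 0.1209
grasp_force 44.0322
16036 15837 sheet deg 45.88092772507179 [-1.03123285  0.00194848]
tcp deg 45.35881933720355 0.14926885627874023
```

View pics/w6.png

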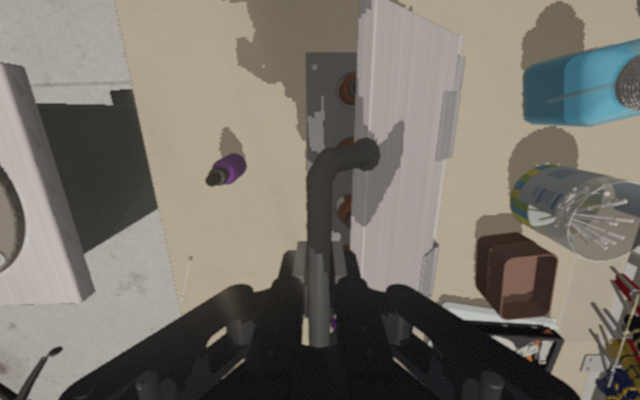

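Wrist view: the bar is held between the pads near (318,280), the cover stands at about 45–46° and the bottles beneath are untouched. I'll let it settle, then hand in.

```bash
python3 -m jog '[[0,0,0,0],[0,0,0,0],[0,0,0,0],[0,0,0,0],[0,0,0,0],[0,0,0,0]]'; python3 -c "
from station import bot
print(bot.hand_in())"
```

```text
t: 21.02
eef_pos: [0.5, 0.0199, 0.2221]
tool_rot: [-0.0, 0.718, 0.696, -0.0]
contact_force: [-1.9, 2.1, 4.2]
gripper_width: 0.124
grasp_force: 44.1
the job is handed in; nothing more can be done
None
```

Job handed in at 21 s (no verdict was returned): both spare bottles stand fully down in pockets 0 and 1, and the gripper is still holding the dust cover by its bar at about 45–46° open.

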